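# Stepped candle row for the display

## Robot

A 6-joint arm with a two-finger parallel gripper is mounted at the origin on a cart in front of the work surface, level with it; the furniture and walls round the work are solid. World frame = base frame: x ahead of the robot, y to its left, z up, the work surface at z = 0. Lengths are in mm, angles in rad, forces in N, time in s.
With the tool pointing down it reaches from about 425 to 950 mm from the base axis. Payload 14.7 kg.
Tool frame: the origin (TCP) lies at the very end of the fingers, on their centre line; the grasp point (between the pads) lies 19 mm behind it; z points along the fingers, y is the line along which they close (so a half turn about z gives the same grasp; the last joint's range is limited). The gripper opens to 85 mm and grips with 20 to 120 N. Pads are 22 mm wide; open, the fingers measure 114 mm over their backs; the gripper's body (76 mm by 85 mm) begins 54 mm behind the grasp point. The pads swing forward as they close: fully open they stand 13 mm farther back than shut.
Start: joints at [-1.345, 0.48, 1.596, -0, 1.065, -0.047], TCP at [175.145, -625.952, 231.297] pointing down, gripper open.
Joint ranges: [-2.75, 2.75], [-0.82, 2.05], [0.23, 2.67], [-1.56, 4.7], [0.09, 2.69], [-2.92, 2.92]. Speed limits (rad/s): [1.89, 1.89, 2.39, 3.01, 3.01, 3.01].

## Interface

Orientations are given as a rotation vector (axis times angle).
In Python, from bench import * gives the robot as it stands.
- The arm moves only by the tool play_rows, never from a script. Its argument "commands" is a list of rows, each an object with "delta_pos": the shift along the world's x, y, z in mm, a list of three; "roll": the turn about the world's z in rad; "grip": the closure, from 0 (fully open) to 1 (shut). A call has 1 to 12 rows; each row is the pose to reach, as a shift and turn from the pose commanded when the call began; what a row does not reach only later rows make up. A row lasts 1/8 s, in which the tool goes at most 62.5 mm and 10.7 degrees, less where a joint would pass 70% of its speed; a pose out of reach is approached as far as the arm can. A call with a gripper value outside its range is refused whole. The fingers move at their own pace and stop on an object; the grip force is fixed at half the most. Time passes only in rows, so rows that repeat a pose let the fingers close. It gives the time, the measured TCP pose, the force, the opening and the grip force at its end, in the units of the state.
- get_obs(): the state, without advancing time (a new reading comes with each control period).
- snapshot(name): name is "scene" or "top"; returns (picture, depth): 384x512x3 uint8, blue, green, red; 384x512 float32, mm along the optical axis (not along the pixel's ray), 0 where there is no reading.
- calibration(name): a dict with "fx", "fy", "cx", "cy" (pixels), "D" ([k1, k2, p1, p2, k3] as OpenCV has them; the pictures are not rectified), "world_to_cam" (4x4, takes a point from world to camera coordinates). Camera axes: x right, y up, looking along -z (the intrinsics and any distortion apply to the point x, -y, -z); pixel columns grow to the right and rows downward; lengths in mm; the calibration is good to about 2 mm. A picture is of the moment at which its call begins. calibration takes no time and is no camera call.
- finish_job(): hands the job in; it is judged then, once.
The state is a dict: "clock": time; "joint_positions": joint angles; "joint_vel": joint speeds; "joint_efforts": joint torques, N m; "eef_pos": TCP position; "tool_rot": TCP orientation; "contact_force": force on the tool from outside, world axes, zero at the start; "torque": the same for the moment, N m; "width": opening from 0.0 (shut) to 1.0 (fully open); "finger_force": force on a finger pad.
Only numpy, scipy, OpenCV 4.12 (cv2) and the standard library are available. Lean on these libraries where they do the work, as an engineer would, in place of code of your own. Each camera call takes 0.05 s, during which the arm holds its last target. There are 200 camera calls.

## Task

Set up the stepped candle row: stand the four pillar candles upright in the four cups of the candle board, one in each and resting flat on the cup's floor, so that the row climbs step by step from the shortest candle at the tin's end to the tallest at the vase's end. Don't knock a candle over, and leave the vase and the tin where they stand.

Things in the scene. Friction and masses are not known exactly. Their poses are not given: they have to be found in the camera images.
- candle_1: Ivory pillar candle, the shortest of the set of four: plain cylinder, 42 mm diameter, 60 mm tall without its thin 8 mm wick. Stands loose and upright on the table. Origin at the centre of its underside, z up along the candle. Under 0.25 kg.
- candle_2: Ivory pillar candle, the second shortest of the set of four: plain cylinder, 42 mm diameter, 82 mm tall without its thin 8 mm wick. Stands loose and upright on the table. Origin at the centre of its underside, z up along the candle. Under 0.25 kg.
- candle_3: Ivory pillar candle, the second tallest of the set of four: plain cylinder, 42 mm diameter, 104 mm tall without its thin 8 mm wick. Stands loose and upright on the table. Origin at the centre of its underside, z up along the candle. Under 0.25 kg.
- candle_4: Ivory pillar candle, the tallest of the set of four: plain cylinder, 42 mm diameter, 126 mm tall without its thin 8 mm wick. Stands loose and upright on the table. Origin at the centre of its underside, z up along the candle. Under 0.25 kg.
- cup_a: The left of four dark steel candle cups fixed in a row, 70 mm apart, on a dark wooden board (left = +y). 12 mm high; inside 58 mm wide at the mouth, 50 mm at the floor; outside 62 mm at the rim. Origin: centre of its underside, 16 mm above the table; inner floor 3 mm and rim 12 mm above the origin. y runs along the row to the left, x across the board, away from the robot.
- cup_b: The middle left of four dark steel candle cups fixed in a row, 70 mm apart, on a dark wooden board (left = +y). 12 mm high; inside 58 mm wide at the mouth, 50 mm at the floor; outside 62 mm at the rim. Origin: centre of its underside, 16 mm above the table; inner floor 3 mm and rim 12 mm above the origin. y runs along the row to the left, x across the board, away from the robot.
- cup_c: The middle right of four dark steel candle cups fixed in a row, 70 mm apart, on a dark wooden board (left = +y). 12 mm high; inside 58 mm wide at the mouth, 50 mm at the floor; outside 62 mm at the rim. Origin: centre of its underside, 16 mm above the table; inner floor 3 mm and rim 12 mm above the origin. y runs along the row to the left, x across the board, away from the robot.
- cup_d: The right of four dark steel candle cups fixed in a row, 70 mm apart, on a dark wooden board (left = +y). 12 mm high; inside 58 mm wide at the mouth, 50 mm at the floor; outside 62 mm at the rim. Origin: centre of its underside, 16 mm above the table; inner floor 3 mm and rim 12 mm above the origin. y runs along the row to the left, x across the board, away from the robot.
- vase: White glazed vase, 84 mm diameter, 205 mm tall with a narrow neck. Stands loose on the table at one end of the candle board, either end, on the line of the cups, 120 mm beyond the last cup's centre. Origin at the centre of its underside.
- tin: Plain silver-grey rectangular lidded tin, 88 x 118 x 60 mm high. Stands loose on the table at the other end of the board from the vase, its long side along the row, its centre 120 mm beyond the last cup's centre. Origin at the centre of its underside.
Not all that is in view belongs to the job. Leave any black look-alike of the candle_1 alone.

How it is judged (in metres and radians):
At the end, for the whole second after the job is handed in: Each candle stands upright (within 0.06 rad) on the floor of its own cup (underside 0 to 6 mm above the cup's origin, centred within 9 mm), in order of height with the tallest in the cup next to the vase and the shortest in the cup next to the tin; all are released and at rest (angle between each of candle_1, candle_2, candle_3, candle_4's own z axis and vertical below 0.06 rad and linear speed of each of candle_1, candle_2, candle_3, candle_4 below 0.02 m/s and contact force between the fingers and candle_1 below 0.05 N and contact force between the fingers and candle_2 below 0.05 N and contact force between the fingers and candle_3 below 0.05 N and contact force between the fingers and candle_4 below 0.05 N and ((y of vase in the frame of cup_a above 0 m and horizontal distance between candle_1 and cup_d below 0.009 m and z of candle_1 in the frame of cup_d between 0 and 0.006 m and horizontal distance between candle_2 and cup_c below 0.009 m and z of candle_2 in the frame of cup_c between 0 and 0.006 m and horizontal distance between candle_3 and cup_b below 0.009 m and z of candle_3 in the frame of cup_b between 0 and 0.006 m and horizontal distance between candle_4 and cup_a below 0.009 m and z of candle_4 in the frame of cup_a between 0 and 0.006 m) or (y of vase in the frame of cup_a below 0 m and horizontal distance between candle_1 and cup_a below 0.009 m and z of candle_1 in the frame of cup_a between 0 and 0.006 m and horizontal distance between candle_2 and cup_b below 0.009 m and z of candle_2 in the frame of cup_b between 0 and 0.006 m and horizontal distance between candle_3 and cup_c below 0.009 m and z of candle_3 in the frame of cup_c between 0 and 0.006 m and horizontal distance between candle_4 and cup_d below 0.009 m and z of candle_4 in the frame of cup_d between 0 and 0.006 m))); the robot touches nothing.
It fails at once if a candle is knocked over (angle between any of candle_1, candle_2, candle_3, candle_4's own z axis and vertical above 0.6 rad).
It fails at once if the vase or the tin is shoved more than 30 mm or the vase tips (distance of any of vase, tin from where it was at the start of the episode above 0.03 m or angle between vase's own z axis and vertical above 0.3 rad).
It also fails if it takes over 86 s, if anything falls off the work surface, if the arm or the gripper's body presses on something with over 40 N, if the wrist force passes 120 N, or if a joint passes its speed limit or range.

## Working session

There is one attempt and no reset: what is moved stays moved. The work goes in short steps, Python scripts to look and compute and a tool call to move; the robot and the scene stay as the last step left them, time stands still between calls to the robot, and variables do not carry over. Pictures are saved under pics/ and viewed, at most 14 in all, crops included, and the job is handed in when it is done.

Besides the shell and the picture viewer there is one more tool, called after "Emit:" as name([rows], argument=value, ...), one row to a line, values as JSON. play_rows: Moves the arm, as the interface text tells. Its arguments: {"type":"object","properties":{"commands":{"type":"array","items":{"type":"object","properties":{"delta_pos":{"type":"array","items":{"type":"number"}},"roll":{"type":"number"},"grip":{"type":"number"}}}}},"required":["commands"]}

```bash
mkdir -p pics
cat > h.py <<'E'
from bench import *
import numpy as np, cv2
def ray(cal,u,v):
    K=np.array([[cal["fx"],0,cal["cx"]],[0,cal["fy"],cal["cy"]],[0,0,1]],float)
    p=cv2.undistortPoints(np.array([[[u,v]]],float),K,np.array(cal["D"],float))[0,0]
    T=np.linalg.inv(np.array(cal["world_to_cam"]))
    return T[:3,3],T[:3,:3]@np.array([p[0],-p[1],-1.0])
def onz(cal,u,v,z):
    o,d=ray(cal,u,v); return o+d*(z-o[2])/d[2]
def cloud(cal,depth):
    h,w=depth.shape
    K=np.array([[cal["fx"],0,cal["cx"]],[0,cal["fy"],cal["cy"]],[0,0,1]],float)
    vv,uu=np.mgrid[:h,:w]
    p=cv2.undistortPoints(np.stack([uu,vv],-1).reshape(-1,1,2).astype(float),K,np.array(cal["D"],float))[:,0]
    T=np.linalg.inv(np.array(cal["world_to_cam"]))
    d=depth.reshape(-1,1)
    c=np.hstack([p[:,:1]*d,-p[:,1:]*d,-d])
    return (c@T[:3,:3].T+T[:3,3]).reshape(h,w,3)
E
python3 - <<'E'
from h import *
for n in ("scene","top"):
    i,d=snapshot(n); cv2.imwrite(f"pics/{n}0.png",i); np.save(f"{n}0.npy",d)
    c=calibration(n); print(n,np.linalg.inv(np.array(c["world_to_cam"]))[:3].round(2).tolist(),c["fx"],c["D"],(d>0).mean())
print(get_obs())
E
```

```text
scene [[-0.7, 0.43, -0.56, -34.82], [-0.71, -0.42, 0.57, 775.21], [0.01, 0.8, 0.6, 623.37]] 400.07178129620337 [-0.1160816  0.         0.         0.         0.       ] 0.9959564208984375
top [[0.01, 1.0, -0.03, 451.41], [-1.0, 0.01, 0.0, 241.4], [0.0, 0.03, 1.0, 1122.35]] 415.48265306097903 [-0.06259233  0.          0.          0.          0.        ] 0.9961446126302084
{'clock': 0.1, 'joint_positions': array([-1.34459833e+00,  4.80787571e-01,  1.59675665e+00,  2.63723548e-05,
        1.06510568e+00, -4.65960307e-02]), 'joint_vel': array([ 0.00186066, -0.00249623, -0.00099229,  0.00128907,  0.00069298,
        0.00192308]), 'joint_efforts': array([-1.26639998e-04, -9.52257586e+01, -4.31041896e+01, -1.11583036e-04,
        5.14035753e-03,  6.30780369e-05]), 'eef_pos': array([ 175.07980138, -625.62428826,  230.744805  ]), 'tool_rot': array([-3.11137208e+00, -4.27013085e-01,  1.12811358e-04]), 'contact_force': array([ 0.38634971, -0.45824632,  0.536412  ]), 'torque': array([ 0.0139468 , -0.01378647, -0.04898997]), 'finger_force': 0.0, 'width': 0.9992523085160251}
```

View pics/top0.png

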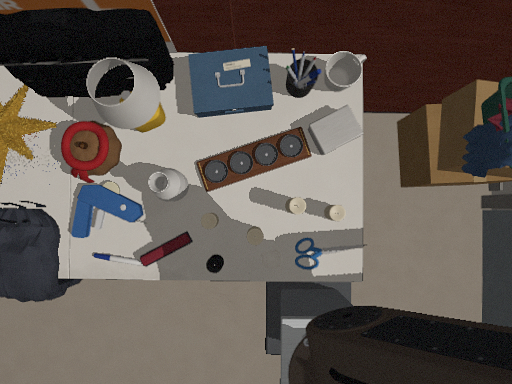

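View pics/scene0.png

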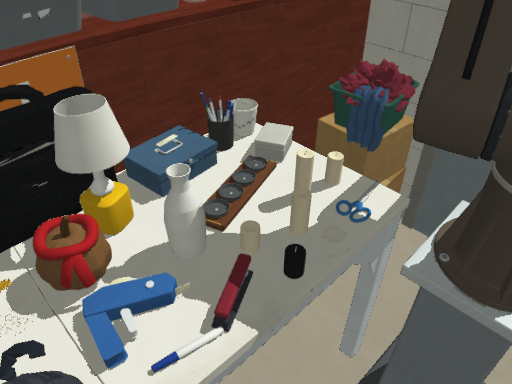

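The top view shows ivory candle tops near (209,220), (255,236), (297,205) and (335,212). The black look-alike is at (215,263), the cups at (215,171) to (290,146), the vase at (165,183) on the +y side and the tin at (336,130). So the tallest candle goes in cup_a and the shortest in cup_d.

Run:
```python
from h import *
i=cv2.imread("pics/top0.png"); d=np.load("top0.npy"); c=calibration("top"); P=cloud(c,d)
for u,v in [(209,220),(255,236),(297,205),(335,212),(215,263)]:
    w=P[v-18:v+19,u-18:u+19].reshape(-1,3)
    zt=np.median(P[v-3:v+4,u-3:u+4,2]); m=abs(w[:,2]-zt)<8
    vv,uu=np.mgrid[v-18:v+19,u-18:u+19]; 
    cu,cv_=uu.ravel()[m].mean(),vv.ravel()[m].mean()
    g=w[m]; print((u,v),"z",zt.round(1),"n",m.sum(),"ray",onz(c,cu,cv_,zt)[:2].round(1),"mid",((g.max(0)+g.min(0))/2).round(1),"size",np.ptp(g,axis=0).round())
# cups: dark low-saturation discs
hsv=cv2.cvtColor(i,cv2.COLOR_BGR2HSV)
cs=[]
for u,v in [(215,171),(241,162),(265,154),(290,146)]:
    m=np.zeros(i.shape[:2],np.uint8); sub=(hsv[...,1]<70)&(hsv[...,2]<130); m[v-14:v+15,u-14:u+15]=sub[v-14:v+15,u-14:u+15]*255
    n,l,s,ce=cv2.connectedComponentsWithStats(cv2.morphologyEx(m,cv2.MORPH_CLOSE,np.ones((7,7))))
    k=1+s[1:,4].argmax(); (x,y),r=cv2.minEnclosingCircle(np.argwhere(l==k)[:,::-1].astype(np.float32))
    p=onz(c,x,y,28); cs.append(p); print("cup",x,y,r,s[k].tolist(),p[:2].round(1),onz(c,*ce[k],28)[:2].round(1))
cs=np.array(cs); print(np.linalg.norm(np.diff(cs,axis=0),axis=1))
for n,(u,v) in dict(vase=(165,183),tin=(336,130)).items():
    w=P[v-30:v+31,u-30:u+31].reshape(-1,3); w=w[w[:,2]>40]; print(n,w.min(0).round(),w.max(0).round())
cv2.imwrite("pics/crop1.png",cv2.resize(i[120:285,130:370],None,fx=3,fy=3,interpolation=cv2.INTER_CUBIC))
```

```text
(209, 220) z 57.5 n 209 ray [414.5 351.5] mid [414.8 351.7  57.8] size [39. 39. 15.]
(255, 236) z 101.6 n 225 ray [378.5 233. ] mid [379.4 232.7 103.2] size [39. 39. 11.]
(297, 205) z 124.5 n 237 ray [455.1 132.4] mid [455.  132.7 124.8] size [41. 39. 12.]
(335, 212) z 80.0 n 223 ray [438.4  26.7] mid [438.4  27.1  80.3] size [38. 41. 12.]
(215, 263) z 57.7 n 217 ray [301.8 336.6] mid [301.4 336.7  57.7] size [41. 41. 14.]
cup 211.9475860595703 171.59817504882812 16.690317153930664 [201, 157, 27, 29, 516] [542.8 347.3] [544.2 340.4]
cup 240.5892791748047 162.0 18.129316329956055 [227, 148, 29, 27, 547] [568.9 271.9] [570.1 272. ]
cup 264.5535583496094 155.0 18.780380249023438 [251, 140, 29, 29, 542] [588.1 208.7] [590.3 209.3]
cup 289.0 146.48077392578125 18.048118591308594 [276, 132, 27, 29, 541] [611.4 144.1] [614.4 142. ]
[79.79703165 66.03940272 68.68705246]
vase [451. 241.  40.] [ 546.  486. 1122.]
tin [451. -43.  40.] [ 718.  241. 1122.]
```

View pics/crop1.png

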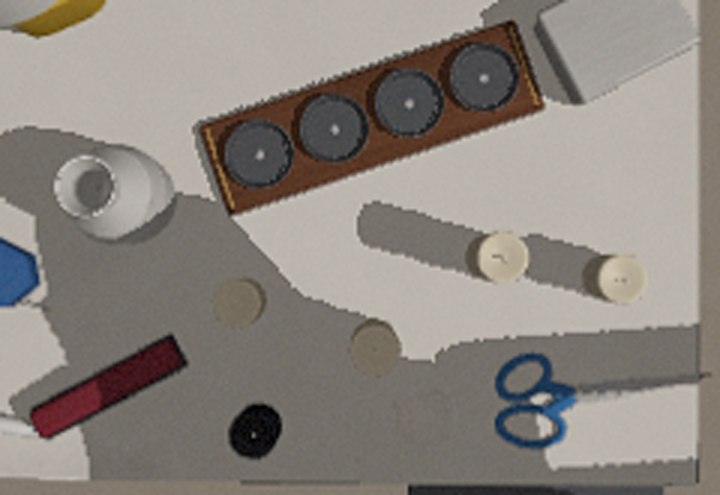

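Four ivory tops at heights 57.5, 101.6, 124.5 and 80 mm match candle_1 (209,220), candle_3 (255,236), candle_4 (297,205) and candle_2 (335,212). The possible mix-up is the black stub at (215,263), which I'll leave alone. Next I refine the cup positions using the brown board.

Run:
```python
from h import *
i=cv2.imread("pics/top0.png"); c=calibration("top")
hsv=cv2.cvtColor(i,cv2.COLOR_BGR2HSV); m=((hsv[...,0]<20)&(hsv[...,1]>90)).astype(np.uint8); m[:120]=0;m[195:]=0;m[:,:190]=0;m[:,318:]=0
hull=cv2.convexHull(np.argwhere(m)[:,::-1].astype(np.int32)); r=cv2.minAreaRect(hull)
b=np.array([onz(c,u,v,16) for u,v in cv2.boxPoints(r)]); ctr=b.mean(0); print("board",r,ctr.round(1),b[:,:2].round().tolist())
H=np.zeros_like(m); cv2.fillConvexPoly(H,hull,1); H=cv2.erode(H,np.ones((3,3)))
d=cv2.morphologyEx((H&(1-m)),cv2.MORPH_OPEN,np.ones((5,5)))
n,l,s,ce=cv2.connectedComponentsWithStats(d); pts=[]
for k in range(1,n):
    if s[k,4]>200: p=onz(c,*ce[k],26); pts.append(p[:2]); print(s[k].tolist(),p.round(1))
pts=np.array(pts); print(np.linalg.norm(np.diff(pts,axis=0),axis=1), pts.mean(0))
g=cv2.cvtColor(i,cv2.COLOR_BGR2GRAY)
for u,v in [(216,171),(241,163),(266,154),(291,145)]:
    w=g[v-4:v+5,u-4:u+5].astype(float); w=np.clip(w-np.median(w)-25,0,None); yy,xx=np.mgrid[v-4:v+5,u-4:u+5]
    print("dot",onz(c,(w*xx).sum()/w.sum(),(w*yy).sum()/w.sum(),19)[:2].round(1))
```

```text
board ((253.28021240234375, 158.89212036132812), (31.229543685913086, 110.79216766357422), 71.14684295654297) [579.1 238.1  16. ] [[569.0, 392.0], [668.0, 112.0], [589.0, 85.0], [490.0, 364.0]]
[280, 134, 23, 23, 435] [615.2 138.5  26. ]
[255, 143, 23, 23, 433] [591.4 204.7  26. ]
[230, 151, 23, 23, 434] [568.4 270.7  26. ]
[205, 160, 23, 23, 434] [544.6 336.7  26. ]
[70.35572208 69.86865613 70.22170317] [579.90200231 237.6249928 ]
dot [544.8 336.5]
dot [567.8 270.2]
dot [591.4 204.4]
dot [615.1 138.3]
```

Emit:
play_rows([
  {"delta_pos": [60, 80, 30], "roll": 0.18, "grip": 0},
  {"delta_pos": [120, 140, 60], "roll": 0.36, "grip": 0},
  {"delta_pos": [180, 200, 80], "roll": 0.54, "grip": 0},
  {"delta_pos": [230, 260, 80], "roll": 0.72, "grip": 0},
  {"delta_pos": [260, 310, 80], "roll": 0.9, "grip": 0},
  {"delta_pos": [270, 370, 80], "roll": 1.08, "grip": 0},
  {"delta_pos": [275, 430, 80], "roll": 1.26, "grip": 0},
  {"delta_pos": [280, 490, 80], "roll": 1.44, "grip": 0},
  {"delta_pos": [285, 550, 80], "roll": 1.633, "grip": 0},
  {"delta_pos": [290, 610, 80], "roll": 1.633, "grip": 0},
  {"delta_pos": [290, 610, 80], "roll": 1.633, "grip": 0},
  {"delta_pos": [290, 610, 80], "roll": 1.633, "grip": 0},
])

```text
clock: 1.6
eef_pos: [464.9, -12.8, 311.2]
tool_rot: [-1.816, -2.563, -0.0]
contact_force: [-0.2, -1.1, 0.1]
width: 1.002
finger_force: 0.0
```

Emit:
play_rows([
  {"delta_pos": [-8, 60, 0], "roll": 0, "grip": 0},
  {"delta_pos": [-16, 120, 0], "roll": 0, "grip": 0},
  {"delta_pos": [-25, 180, 0], "roll": 0, "grip": 0},
  {"delta_pos": [-33, 240, -20], "roll": 0, "grip": 0},
  {"delta_pos": [-42, 300, -60], "roll": 0, "grip": 0},
  {"delta_pos": [-50, 350, -110], "roll": 0, "grip": 0},
  {"delta_pos": [-50.5, 367.5, -160], "roll": 0, "grip": 0},
  {"delta_pos": [-50.5, 367.5, -190], "roll": 0, "grip": 0},
  {"delta_pos": [-50.5, 367.5, -190], "roll": 0, "grip": 0},
  {"delta_pos": [-50.5, 367.5, -190], "roll": 0, "grip": 0},
])

```text
clock: 2.85
eef_pos: [415.2, 351.6, 122.5]
tool_rot: [1.82, 2.56, 0.001]
contact_force: [-0.8, 1.5, 0.4]
width: 1.003
finger_force: 0.0
```

Run:
```python
from h import *
o=get_obs(); print(o["eef_pos"],o["tool_rot"],o["joint_positions"])
i,d=snapshot("scene"); cv2.imwrite("pics/s1.png",i)
```

```text
[415.22320053 351.57496932 122.48992116] [1.82011813e+00 2.56022966e+00 1.23563416e-03] [ 6.46908207e-01  4.73723409e-01  1.94299366e+00 -9.99242305e-05
  7.24029685e-01  3.12221109e-01]
```

View pics/s1.png

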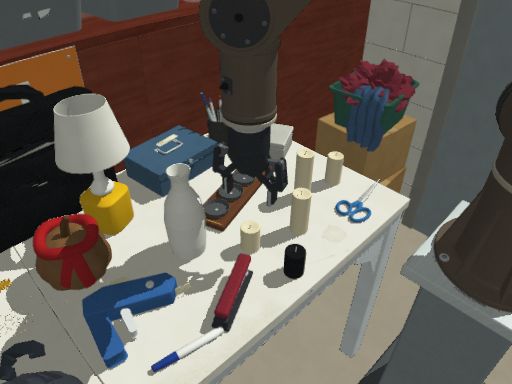

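The scene view shows the open gripper around (250,185), with candle_1 below it at (250,228). I'll check this by projecting known points.

Run:
```python
from h import *
c=calibration("scene"); T=np.array(c["world_to_cam"])
K=np.array([[c["fx"],0,c["cx"]],[0,c["fy"],c["cy"]],[0,0,1]],float)
for p in [(415,351.5,60),(415,351.5,122),(415+47,351.5+16,135),(415-47,351.5-16,135),(378.5,233,104),(455,132.4,126),(438.4,26.7,82)]:
    q=T@np.r_[p,1]; print(p,cv2.projectPoints(np.array([[q[0],-q[1],-q[2]]]),np.zeros(3),np.zeros(3),K,np.array(c["D"],float))[0].ravel().round(1))
```

```text
(415, 351.5, 60) [249.2 225.2]
(415, 351.5, 122) [249.  202.1]
(462, 367.5, 135) [227.1 190. ]
(368, 335.5, 135) [271.8 204.3]
(378.5, 233, 104) [301.1 192. ]
(455, 132.4, 126) [304.7 152.2]
(438.4, 26.7, 82) [335.  154.2]
```

The projections agree, so I descend and grip candle_1.

Emit:
play_rows([
  {"delta_pos": [0, 0, -35], "roll": 0, "grip": 0},
  {"delta_pos": [0, 0, -70], "roll": 0, "grip": 0},
  {"delta_pos": [0, 0, -92], "roll": 0, "grip": 0},
  {"delta_pos": [0, 0, -100], "roll": 0, "grip": 0},
  {"delta_pos": [0, 0, -100], "roll": 0, "grip": 0},
  {"delta_pos": [0, 0, -100], "roll": 0, "grip": 0.3},
  {"delta_pos": [0, 0, -100], "roll": 0, "grip": 0.6},
  {"delta_pos": [0, 0, -100], "roll": 0, "grip": 1},
  {"delta_pos": [0, 0, -100], "roll": 0, "grip": 1},
  {"delta_pos": [0, 0, -100], "roll": 0, "grip": 1},
  {"delta_pos": [0, 0, -100], "roll": 0, "grip": 1},
  {"delta_pos": [0, 0, -100], "roll": 0, "grip": 1},
])

```text
clock: 4.4
eef_pos: [415.0, 351.8, 22.3]
tool_rot: [1.82, 2.56, 0.002]
contact_force: [-2.5, -2.5, 13.7]
width: 0.479
finger_force: 58.8
```

Emit:
play_rows([
  {"delta_pos": [0, 0, 20], "roll": 0, "grip": 1},
  {"delta_pos": [0, 0, 50], "roll": 0, "grip": 1},
  {"delta_pos": [10, -10, 80], "roll": 0, "grip": 1},
  {"delta_pos": [35, -37, 85], "roll": 0, "grip": 1},
  {"delta_pos": [65, -69, 85], "roll": 0, "grip": 1},
  {"delta_pos": [95, -101, 85], "roll": 0, "grip": 1},
  {"delta_pos": [125, -133, 85], "roll": 0, "grip": 1},
  {"delta_pos": [155, -165, 85], "roll": 0, "grip": 1},
  {"delta_pos": [180, -192, 85], "roll": 0, "grip": 1},
  {"delta_pos": [195, -208, 80], "roll": 0, "grip": 1},
  {"delta_pos": [200.4, -213, 75], "roll": 0, "grip": 1},
  {"delta_pos": [200.4, -213, 75], "roll": 0, "grip": 1},
])

```text
clock: 5.9
eef_pos: [614.2, 138.9, 95.5]
tool_rot: [-1.819, -2.56, 0.002]
contact_force: [-0.1, 0.5, -0.4]
width: 0.476
finger_force: 60.6
```

Run:
```python
from h import *
o=get_obs(); print(o["eef_pos"],o["contact_force"],o["width"])
i,d=snapshot("scene"); j,e=snapshot("top"); cv2.imwrite("pics/s2.png",np.hstack([cv2.resize(i[90:250,170:370],(400,320)),cv2.resize(j[100:260,200:400],(400,320))]))
```

```text
[614.23657471 138.88579698  95.54609745] [-0.13455147  0.51093834 -0.43366445] 0.4759044693539529
```

View pics/s2.png

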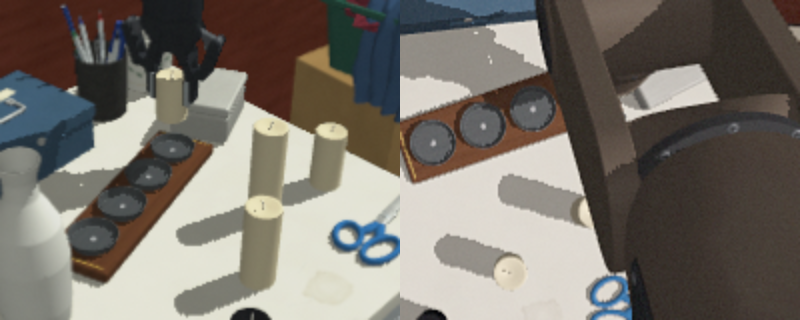

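Candle_1 hangs upright over cup_d at about (172,95) in the left crop. I lower it now.

Emit:
play_rows([
  {"delta_pos": [0.5, -0.4, -20], "roll": 0, "grip": 1},
  {"delta_pos": [0.5, -0.4, -36], "roll": 0, "grip": 1},
  {"delta_pos": [0.5, -0.4, -45], "roll": 0, "grip": 1},
  {"delta_pos": [0.5, -0.4, -49], "roll": 0, "grip": 1},
  {"delta_pos": [0.5, -0.4, -51], "roll": 0, "grip": 1},
  {"delta_pos": [0.5, -0.4, -53], "roll": 0, "grip": 1},
  {"delta_pos": [0.5, -0.4, -54], "roll": 0, "grip": 1},
  {"delta_pos": [0.5, -0.4, -54], "roll": 0, "grip": 1},
])

```text
clock: 7.0
eef_pos: [615.7, 138.2, 42.5]
tool_rot: [1.82, 2.56, 0.0]
contact_force: [-0.2, 0.6, -0.2]
width: 0.477
finger_force: 60.6
```

Emit:
play_rows([
  {"delta_pos": [0, 0, -1], "roll": 0, "grip": 1},
  {"delta_pos": [0, 0, -1.5], "roll": 0, "grip": 1},
  {"delta_pos": [0, 0, -1.5], "roll": 0, "grip": 0.45},
  {"delta_pos": [0, 0, -1.5], "roll": 0, "grip": 0.3},
  {"delta_pos": [0, 0, -1.5], "roll": 0, "grip": 0},
  {"delta_pos": [0, 0, -1.5], "roll": 0, "grip": 0},
  {"delta_pos": [0, 0, -1.5], "roll": 0, "grip": 0},
  {"delta_pos": [0, 0, 20], "roll": 0, "grip": 0},
  {"delta_pos": [0, 0, 60], "roll": 0, "grip": 0},
  {"delta_pos": [0, 0, 110], "roll": 0, "grip": 0},
  {"delta_pos": [0, 0, 160], "roll": 0, "grip": 0},
  {"delta_pos": [0, 0, 160], "roll": 0, "grip": 0},
])

```text
clock: 8.5
eef_pos: [617.8, 138.6, 206.6]
tool_rot: [1.817, 2.557, 0.008]
contact_force: [-0.1, -0.7, -0.6]
width: 1.002
finger_force: 0.0
```

Emit:
play_rows([
  {"delta_pos": [-40, -25, 0], "roll": 0, "grip": 0},
  {"delta_pos": [-90, -57, 0], "roll": 0, "grip": 0},
  {"delta_pos": [-140, -88, 0], "roll": 0, "grip": 0},
  {"delta_pos": [-170, -107, -20], "roll": 0, "grip": 0},
  {"delta_pos": [-177, -111.4, -60], "roll": 0, "grip": 0},
  {"delta_pos": [-177, -111.4, -85], "roll": 0, "grip": 0},
  {"delta_pos": [-177, -111.4, -90], "roll": 0, "grip": 0},
  {"delta_pos": [-177, -111.4, -90], "roll": 0, "grip": 0},
])

```text
clock: 9.5
eef_pos: [438.5, 26.8, 112.3]
tool_rot: [-1.82, -2.56, 0.001]
contact_force: [-0.7, -0.5, 1.1]
width: 1.0
finger_force: 0.0
```

Run:
```python
from h import *
o=get_obs(); print(o["eef_pos"])
i,d=snapshot("scene"); cv2.imwrite("pics/s3.png",cv2.resize(i[80:260,160:400],None,fx=3,fy=3))
P=cloud(calibration("scene"),d)
g=P.reshape(-1,3); m=(np.hypot(g[:,0]-615,g[:,1]-138.5)<26)&(g[:,2]>70)&(g[:,2]<84); print(m.sum(),((g[m].min(0)+g[m].max(0))/2),np.median(g[m],0))
```

```text
[438.54130758  26.81252822 112.3119722 ]
139 [613.78417407 140.825138    75.98800997] [610.92519179 142.3177155   76.97755992]
```

View pics/s3.png

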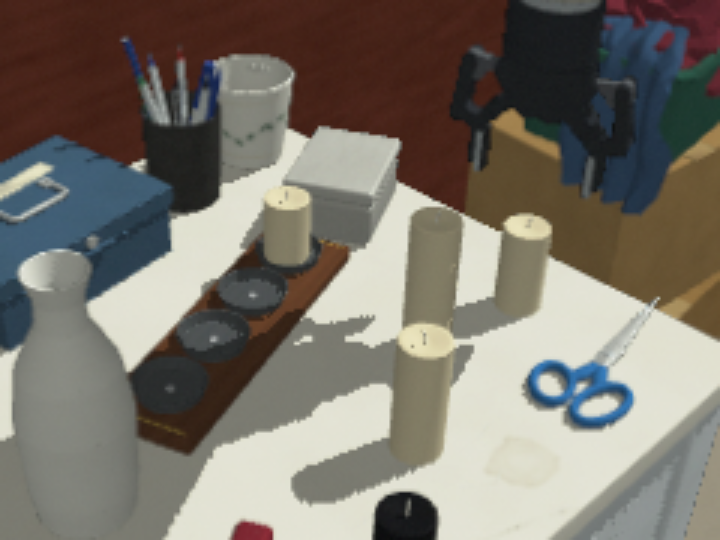

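Candle_1 stands flat in cup_d at (287,225) in the crop, with its top at about 77 mm. Now I pick candle_2.

Emit:
play_rows([
  {"delta_pos": [0, 0, -30], "roll": 0, "grip": 0},
  {"delta_pos": [0, 0, -55], "roll": 0, "grip": 0},
  {"delta_pos": [0, 0, -72], "roll": 0, "grip": 0},
  {"delta_pos": [0, 0, -77], "roll": 0, "grip": 0},
  {"delta_pos": [0, 0, -77], "roll": 0, "grip": 0},
  {"delta_pos": [0, 0, -77], "roll": 0, "grip": 0.3},
  {"delta_pos": [0, 0, -77], "roll": 0, "grip": 0.6},
  {"delta_pos": [0, 0, -77], "roll": 0, "grip": 1},
  {"delta_pos": [0, 0, -77], "roll": 0, "grip": 1},
  {"delta_pos": [0, 0, -77], "roll": 0, "grip": 1},
  {"delta_pos": [0, 0, -77], "roll": 0, "grip": 1},
])

```text
clock: 10.92
eef_pos: [438.9, 26.7, 35.8]
tool_rot: [1.82, 2.56, 0.001]
contact_force: [-1.2, -0.3, 11.2]
width: 0.479
finger_force: 58.7
```

Emit:
play_rows([
  {"delta_pos": [0, 0, 20], "roll": 0, "grip": 1},
  {"delta_pos": [0, 0, 60], "roll": 0, "grip": 1},
  {"delta_pos": [0, 0, 105], "roll": 0, "grip": 1},
  {"delta_pos": [5, 5, 145], "roll": 0, "grip": 1},
  {"delta_pos": [25, 29, 155], "roll": 0, "grip": 1},
  {"delta_pos": [53, 62, 155], "roll": 0, "grip": 1},
  {"delta_pos": [81, 94, 155], "roll": 0, "grip": 1},
  {"delta_pos": [109, 127, 155], "roll": 0, "grip": 1},
  {"delta_pos": [135, 157, 145], "roll": 0, "grip": 1},
  {"delta_pos": [149, 173, 115], "roll": 0, "grip": 1},
  {"delta_pos": [153, 177.8, 80], "roll": 0, "grip": 1},
  {"delta_pos": [153, 177.8, 60], "roll": 0, "grip": 1},
])

```text
clock: 12.42
eef_pos: [590.8, 204.8, 93.4]
tool_rot: [-1.819, -2.56, 0.002]
contact_force: [-0.5, -0.8, -2.2]
width: 0.477
finger_force: 60.7
```

Emit:
play_rows([
  {"delta_pos": [0, 0, -10], "roll": 0, "grip": 1},
  {"delta_pos": [0, 0, -20], "roll": 0, "grip": 1},
  {"delta_pos": [0, 0, -28], "roll": 0, "grip": 1},
  {"delta_pos": [0, 0, -33], "roll": 0, "grip": 1},
  {"delta_pos": [0, 0, -36], "roll": 0, "grip": 1},
  {"delta_pos": [0, 0, -38], "roll": 0, "grip": 1},
  {"delta_pos": [0, 0, -39], "roll": 0, "grip": 1},
  {"delta_pos": [0, 0, -39], "roll": 0, "grip": 1},
])

```text
clock: 13.42
eef_pos: [591.6, 204.6, 56.4]
tool_rot: [1.82, 2.561, 0.0]
contact_force: [-0.1, -0.2, -1.0]
width: 0.476
finger_force: 60.7
```

Bottom at about 19.6 mm. I release, retreat and head for candle_3.

Emit:
play_rows([
  {"delta_pos": [0, 0, -0.8], "roll": 0, "grip": 1},
  {"delta_pos": [0, 0, -0.8], "roll": 0, "grip": 1},
  {"delta_pos": [0, 0, -0.8], "roll": 0, "grip": 0.45},
  {"delta_pos": [0, 0, -0.8], "roll": 0, "grip": 0.3},
  {"delta_pos": [0, 0, -0.8], "roll": 0, "grip": 0},
  {"delta_pos": [0, 0, -0.8], "roll": 0, "grip": 0},
  {"delta_pos": [0, 0, -0.8], "roll": 0, "grip": 0},
  {"delta_pos": [0, 0, 20], "roll": 0, "grip": 0},
  {"delta_pos": [0, 0, 60], "roll": 0, "grip": 0},
  {"delta_pos": [0, 0, 110], "roll": 0, "grip": 0},
  {"delta_pos": [0, 0, 150], "roll": 0, "grip": 0},
  {"delta_pos": [0, 0, 150], "roll": 0, "grip": 0},
])

```text
clock: 14.92
eef_pos: [593.3, 205.1, 209.7]
tool_rot: [1.818, 2.558, 0.007]
contact_force: [-0.7, 0.5, -0.8]
width: 1.0
finger_force: 0.0
```

Run:
```python
from h import *
o=get_obs(); print(o["eef_pos"])
i,d=snapshot("scene"); j,e=snapshot("top"); cv2.imwrite("pics/s4.png",np.hstack([cv2.resize(i[90:250,170:370],(400,320)),cv2.resize(j[100:260,180:380],(400,320))]))
c=calibration("top"); P=cloud(c,e); u,v=255,236
w=P[v-18:v+19,u-18:u+19].reshape(-1,3); g=w[abs(w[:,2]-103)<8]; print(len(g),(g.min(0)+g.max(0))/2)
```

```text
[593.33436462 205.07501857 209.71664132]
226 [379.31044087 232.65384104 101.44105149]
```

View pics/s4.png

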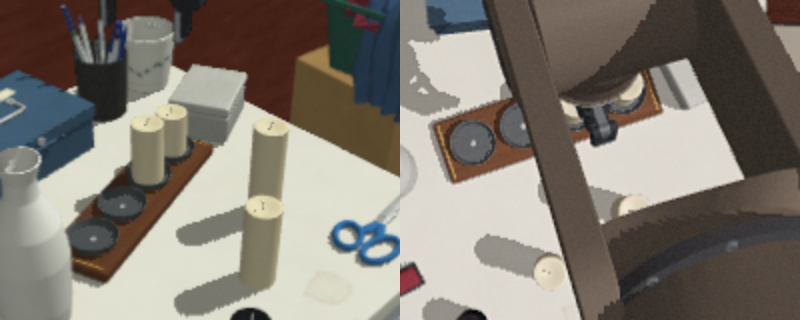

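Candles 1 and 2 stand in cups d and c at (172,130) and (148,150) in the left crop. Candle_3 is unmoved.

Emit:
play_rows([
  {"delta_pos": [-45, 6, 0], "roll": 0, "grip": 0},
  {"delta_pos": [-100, 13, 0], "roll": 0, "grip": 0},
  {"delta_pos": [-155, 21, 0], "roll": 0, "grip": 0},
  {"delta_pos": [-195, 26, -20], "roll": 0, "grip": 0},
  {"delta_pos": [-212.2, 28.3, -50], "roll": 0, "grip": 0},
  {"delta_pos": [-212.2, 28.3, -70], "roll": 0, "grip": 0},
  {"delta_pos": [-212.2, 28.3, -70], "roll": 0, "grip": 0},
  {"delta_pos": [-212.2, 28.3, -70], "roll": 0, "grip": 0},
])

```text
clock: 16.02
eef_pos: [379.5, 232.8, 136.3]
tool_rot: [-1.82, -2.56, 0.001]
contact_force: [-0.0, -1.0, -0.2]
width: 0.998
finger_force: 0.0
```

Emit:
play_rows([
  {"delta_pos": [0, 0, -30], "roll": 0, "grip": 0},
  {"delta_pos": [0, 0, -60], "roll": 0, "grip": 0},
  {"delta_pos": [0, 0, -76], "roll": 0, "grip": 0},
  {"delta_pos": [0, 0, -81], "roll": 0, "grip": 0},
  {"delta_pos": [0, 0, -81], "roll": 0, "grip": 0},
  {"delta_pos": [0, 0, -81], "roll": 0, "grip": 0.3},
  {"delta_pos": [0, 0, -81], "roll": 0, "grip": 0.6},
  {"delta_pos": [0, 0, -81], "roll": 0, "grip": 1},
  {"delta_pos": [0, 0, -81], "roll": 0, "grip": 1},
  {"delta_pos": [0, 0, -81], "roll": 0, "grip": 1},
  {"delta_pos": [0, 0, -81], "roll": 0, "grip": 1},
])

```text
clock: 17.4
eef_pos: [379.6, 233.0, 55.8]
tool_rot: [1.82, 2.56, 0.001]
contact_force: [-1.7, -1.0, 10.0]
width: 0.477
finger_force: 58.7
```

Emit:
play_rows([
  {"delta_pos": [0, 0, 20], "roll": 0, "grip": 1},
  {"delta_pos": [0, 0, 60], "roll": 0, "grip": 1},
  {"delta_pos": [0, 0, 100], "roll": 0, "grip": 1},
  {"delta_pos": [10, 2, 120], "roll": 0, "grip": 1},
  {"delta_pos": [40, 8, 125], "roll": 0, "grip": 1},
  {"delta_pos": [75, 15, 125], "roll": 0, "grip": 1},
  {"delta_pos": [110, 22, 125], "roll": 0, "grip": 1},
  {"delta_pos": [145, 29, 125], "roll": 0, "grip": 1},
  {"delta_pos": [172, 34, 120], "roll": 0, "grip": 1},
  {"delta_pos": [189, 37.7, 105], "roll": 0, "grip": 1},
  {"delta_pos": [189, 37.7, 80], "roll": 0, "grip": 1},
  {"delta_pos": [189, 37.7, 60], "roll": 0, "grip": 1},
])

```text
clock: 18.9
eef_pos: [568.1, 270.4, 114.3]
tool_rot: [-1.82, -2.56, 0.001]
contact_force: [-0.1, -0.7, -1.5]
width: 0.473
finger_force: 60.6
```

Emit:
play_rows([
  {"delta_pos": [0, 0, -10], "roll": 0, "grip": 1},
  {"delta_pos": [0, 0, -20], "roll": 0, "grip": 1},
  {"delta_pos": [0, 0, -28], "roll": 0, "grip": 1},
  {"delta_pos": [0, 0, -33], "roll": 0, "grip": 1},
  {"delta_pos": [0, 0, -36], "roll": 0, "grip": 1},
  {"delta_pos": [0, 0, -38], "roll": 0, "grip": 1},
  {"delta_pos": [0, 0, -39], "roll": 0, "grip": 1},
  {"delta_pos": [0, 0, -39.5], "roll": 0, "grip": 1},
])

```text
clock: 19.9
eef_pos: [568.4, 270.6, 75.9]
tool_rot: [1.82, 2.561, 0.0]
contact_force: [-0.1, -0.8, -0.7]
width: 0.477
finger_force: 60.6
```

Emit:
play_rows([
  {"delta_pos": [0, 0, -1], "roll": 0, "grip": 1},
  {"delta_pos": [0, 0, -1], "roll": 0, "grip": 1},
  {"delta_pos": [0, 0, -1], "roll": 0, "grip": 0.45},
  {"delta_pos": [0, 0, -1], "roll": 0, "grip": 0.3},
  {"delta_pos": [0, 0, -1], "roll": 0, "grip": 0},
  {"delta_pos": [0, 0, -1], "roll": 0, "grip": 0},
  {"delta_pos": [0, 0, -1], "roll": 0, "grip": 0},
  {"delta_pos": [0, 0, 20], "roll": 0, "grip": 0},
  {"delta_pos": [0, 0, 60], "roll": 0, "grip": 0},
  {"delta_pos": [0, 0, 110], "roll": 0, "grip": 0},
  {"delta_pos": [0, 0, 150], "roll": 0, "grip": 0},
  {"delta_pos": [0, 0, 150], "roll": 0, "grip": 0},
])

```text
clock: 21.4
eef_pos: [570.0, 271.3, 229.3]
tool_rot: [1.818, 2.558, 0.008]
contact_force: [-0.4, 0.2, -1.3]
width: 0.999
finger_force: 0.0
```

Emit:
play_rows([
  {"delta_pos": [-25, -30, 0], "roll": 0, "grip": 0},
  {"delta_pos": [-57, -70, 0], "roll": 0, "grip": 0},
  {"delta_pos": [-90, -110, 0], "roll": 0, "grip": 0},
  {"delta_pos": [-108, -132, -20], "roll": 0, "grip": 0},
  {"delta_pos": [-113.2, -138.1, -50], "roll": 0, "grip": 0},
  {"delta_pos": [-113.2, -138.1, -65], "roll": 0, "grip": 0},
  {"delta_pos": [-113.2, -138.1, -65], "roll": 0, "grip": 0},
  {"delta_pos": [-113.2, -138.1, -65], "roll": 0, "grip": 0},
])

```text
clock: 22.4
eef_pos: [455.3, 132.6, 160.9]
tool_rot: [-1.82, -2.561, 0.0]
contact_force: [0.1, 0.2, -0.1]
width: 1.0
finger_force: 0.0
```

Run:
```python
from h import *
o=get_obs(); print(o["eef_pos"])
i,d=snapshot("scene"); cv2.imwrite("pics/s5.png",cv2.resize(i[80:260,160:400],None,fx=3,fy=3))
```

```text
[455.27026338 132.55417828 160.93522171]
```

View pics/s5.png

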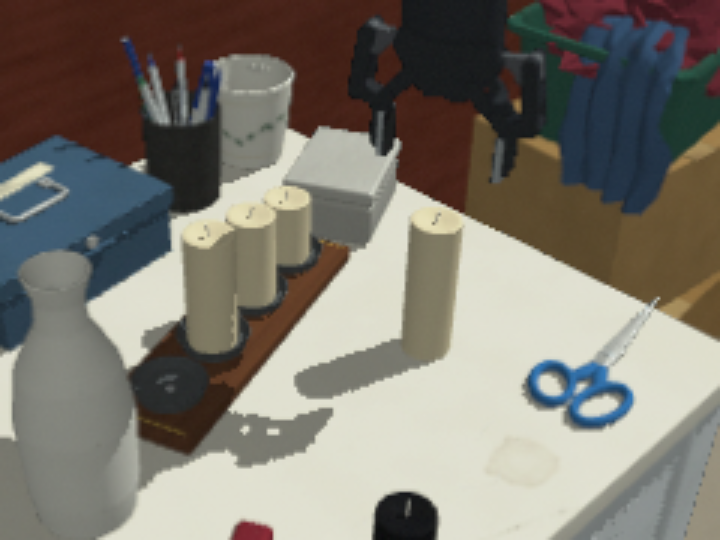

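Three candles stand in cups d, c and b at (290,225), (255,255) and (210,290). The gripper is over candle_4 at (430,285), so I grip it.

Emit:
play_rows([
  {"delta_pos": [0, 0, -30], "roll": 0, "grip": 0},
  {"delta_pos": [0, 0, -60], "roll": 0, "grip": 0},
  {"delta_pos": [0, 0, -80], "roll": 0, "grip": 0},
  {"delta_pos": [0, 0, -85], "roll": 0, "grip": 0},
  {"delta_pos": [0, 0, -85], "roll": 0, "grip": 0},
  {"delta_pos": [0, 0, -85], "roll": 0, "grip": 0.3},
  {"delta_pos": [0, 0, -85], "roll": 0, "grip": 0.6},
  {"delta_pos": [0, 0, -85], "roll": 0, "grip": 1},
  {"delta_pos": [0, 0, -85], "roll": 0, "grip": 1},
  {"delta_pos": [0, 0, -85], "roll": 0, "grip": 1},
  {"delta_pos": [0, 0, -85], "roll": 0, "grip": 1},
])

```text
clock: 23.82
eef_pos: [455.3, 132.5, 76.5]
tool_rot: [1.82, 2.56, 0.001]
contact_force: [-2.8, -0.9, 13.5]
width: 0.478
finger_force: 58.6
```

Emit:
play_rows([
  {"delta_pos": [0, 0, 20], "roll": 0, "grip": 1},
  {"delta_pos": [0, 0, 60], "roll": 0, "grip": 1},
  {"delta_pos": [0, 5, 105], "roll": 0, "grip": 1},
  {"delta_pos": [0, 25, 135], "roll": 0, "grip": 1},
  {"delta_pos": [0, 60, 145], "roll": 0, "grip": 1},
  {"delta_pos": [0, 95, 145], "roll": 0, "grip": 1},
  {"delta_pos": [5, 130, 145], "roll": 0, "grip": 1},
  {"delta_pos": [20, 160, 145], "roll": 0, "grip": 1},
  {"delta_pos": [45, 185, 145], "roll": 0, "grip": 1},
  {"delta_pos": [70, 199, 140], "roll": 0, "grip": 1},
  {"delta_pos": [86, 204.2, 125], "roll": 0, "grip": 1},
  {"delta_pos": [89.7, 204.2, 105], "roll": 0, "grip": 1},
])

```text
clock: 25.32
eef_pos: [545.6, 336.9, 180.2]
tool_rot: [1.82, 2.56, 0.001]
contact_force: [-0.7, -0.7, -1.8]
width: 0.478
finger_force: 61.2
```

Emit:
play_rows([
  {"delta_pos": [0, 0, -25], "roll": 0, "grip": 1},
  {"delta_pos": [0, 0, -45], "roll": 0, "grip": 1},
  {"delta_pos": [0, 0, -60], "roll": 0, "grip": 1},
  {"delta_pos": [0, 0, -70], "roll": 0, "grip": 1},
  {"delta_pos": [0, 0, -77], "roll": 0, "grip": 1},
  {"delta_pos": [0, 0, -81], "roll": 0, "grip": 1},
  {"delta_pos": [0, 0, -83], "roll": 0, "grip": 1},
  {"delta_pos": [0, 0, -84.5], "roll": 0, "grip": 1},
  {"delta_pos": [0, 0, -84.5], "roll": 0, "grip": 1},
])

```text
clock: 26.45
eef_pos: [544.9, 336.7, 96.5]
tool_rot: [1.82, 2.561, 0.0]
contact_force: [0.6, -0.4, -1.5]
width: 0.476
finger_force: 61.2
```

Emit:
play_rows([
  {"delta_pos": [0, 0, -1], "roll": 0, "grip": 1},
  {"delta_pos": [0, 0, -1], "roll": 0, "grip": 1},
  {"delta_pos": [0, 0, -1], "roll": 0, "grip": 0.45},
  {"delta_pos": [0, 0, -1], "roll": 0, "grip": 0.3},
  {"delta_pos": [0, 0, -1], "roll": 0, "grip": 0},
  {"delta_pos": [0, 0, -1], "roll": 0, "grip": 0},
  {"delta_pos": [0, 0, -1], "roll": 0, "grip": 0},
  {"delta_pos": [0, 0, 20], "roll": 0, "grip": 0},
  {"delta_pos": [0, 0, 60], "roll": 0, "grip": 0},
  {"delta_pos": [0, 0, 110], "roll": 0, "grip": 0},
  {"delta_pos": [0, 0, 150], "roll": 0, "grip": 0},
  {"delta_pos": [0, 0, 170], "roll": 0, "grip": 0},
])

```text
clock: 27.95
eef_pos: [545.5, 337.0, 269.0]
tool_rot: [1.819, 2.56, 0.004]
contact_force: [0.1, 0.2, 0.5]
width: 0.999
finger_force: 0.0
```

Emit:
play_rows([
  {"delta_pos": [-10, -50, 40], "roll": 0, "grip": 0},
  {"delta_pos": [-20, -110, 40], "roll": 0, "grip": 0},
  {"delta_pos": [-35, -170, 40], "roll": 0, "grip": 0},
  {"delta_pos": [-50, -230, 40], "roll": 0, "grip": 0},
  {"delta_pos": [-65, -290, 40], "roll": 0, "grip": 0},
  {"delta_pos": [-75, -350, 40], "roll": 0, "grip": 0},
  {"delta_pos": [-80, -410, 40], "roll": 0, "grip": 0},
  {"delta_pos": [-80, -470, 40], "roll": 0, "grip": 0},
  {"delta_pos": [-80, -530, 40], "roll": 0, "grip": 0},
  {"delta_pos": [-80, -560, 40], "roll": 0, "grip": 0},
  {"delta_pos": [-80, -560, 40], "roll": 0, "grip": 0},
])

```text
clock: 29.32
eef_pos: [464.6, -225.3, 306.1]
tool_rot: [1.824, 2.558, -0.0]
contact_force: [0.3, 0.2, -0.5]
width: 0.999
finger_force: 0.0
```

Run:
```python
from h import *
o=get_obs(); print(o["eef_pos"],o["clock"])
i,d=snapshot("scene"); j,e=snapshot("top"); cv2.imwrite("pics/s6.png",np.hstack([cv2.resize(i[90:250,150:350],(400,320)),cv2.resize(j[100:260,150:350],(400,320))]))
c=calibration("top"); P=cloud(c,e).reshape(-1,3); h,w=e.shape; vv,uu=np.mgrid[:h,:w]
for n,x,y,t in [("4a",544.7,336.6,145),("3b",568.2,270.5,123),("2c",591.4,204.5,101),("1d",615.1,138.4,79)]:
    m=(np.hypot(P[:,0]-x,P[:,1]-y)<32)&(abs(P[:,2]-t)<9); g=P[m]
    p=onz(c,uu.ravel()[m].mean(),vv.ravel()[m].mean(),t); print(n,m.sum(),np.median(g[:,2]).round(1),(p[:2]-[x,y]).round(1))
```

```text
[ 464.57433377 -225.26922746  306.11424762] 29.325
4a 243 143.9 [-0.3 -0.6]
3b 235 122.0 [-0.9  0.2]
2c 224 100.2 [-0.2  0.5]
1d 213 78.0 [1.1 0.3]
```

View pics/s6.png

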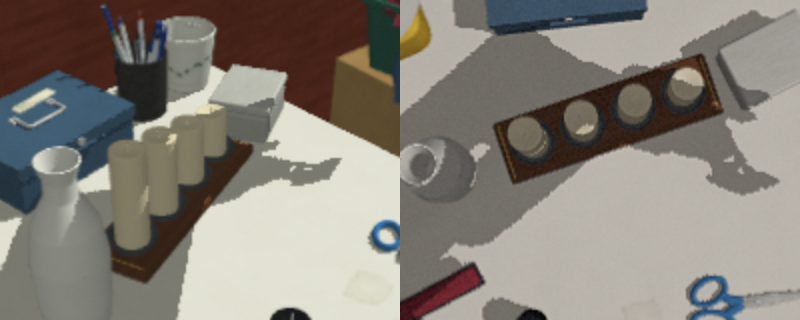

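All four candles are centred in their cups within about 1 mm. Each stands at the right height, tallest beside the vase at left (430,170) and shortest beside the tin at right (765,55) in the right crop.

```bash
python3 -c "
from bench import *
print(finish_job())"
```

```text
the job is handed in; nothing more can be done
None
```

I handed the job in at about 29 s: the four candles stand in cups a to d, tallest beside the vase and shortest beside the tin, each within about 1 mm of its cup centre; `finish_job()` gave no pass or fail verdict.

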